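# Switch on the bottle filler with its yellow key

## Robot

A 6-joint arm with a two-finger parallel gripper is mounted at the origin on the work surface. World frame = base frame: x ahead of the robot, y to its left, z up, the work surface at z = 0. Lengths are in m, angles in rad, forces in N, time in s.
With the tool pointing down it reaches from about 0.35 to 0.775 m from the base axis. Payload 7.3 kg.
Tool frame: the origin (TCP) lies at the very end of the fingers, on their centre line; the grasp point (between the pads) lies 19 mm behind it; z points along the fingers, y is the direction in which the jaws open and shut (so a half turn about z gives the same grasp; the last joint's range is limited). The gripper opens to 92 mm and grips with 3 to 60 N. Pads are 19 mm wide; open, the fingers measure 130 mm over their backs; the gripper's body (75 mm by 190 mm) begins 47 mm behind the grasp point.
Start: joints at [0.964, 0.342, 1.524, -0, 1.275, -0.146], TCP at [0.233, 0.47, 0.227] pointing down, gripper open.
Joint ranges: [-2.53, 2.53], [-0.77, 2.02], [0.04, 2.7], [-1, 4.14], [0.28, 2.66], [-3.11, 3.11]. Speed limits (rad/s): [2.57, 2.57, 3.14, 3.14, 3.14, 3.14].

## Interface

Orientations are given as a unit quaternion [w, x, y, z].
In Python, from rig import bot, read_camera gives the robot as it stands.
- The arm moves only by the tool servo_tool, never from a script. Its argument "deltas" is a list of rows, each an object with "slide": the shift along the tool's x, y, z in m, a list of three; "roll": the turn about the tool's z in rad; "claw": the finger opening in m, from 0 to 0.0918. In form: [{"slide": [x, y, z], "roll": roll, "claw": claw}, ...]. A call has 1 to 20 rows; each row shifts and turns the commanded pose from where the row before left it, along the tool's axes as they then stand; what a row does not reach is not made up. A row lasts 1/12 s, in which the tool goes at most 41.7 mm and 7.16 degrees, less where a joint would pass 70% of its speed; a pose out of reach is approached as far as the arm can. A call is refused whole if a number of a shift passes 0.0417 or a number of a turn 0.125, either way. A call with a gripper value outside its range is refused whole. The fingers move at their own pace and stop on an object; "force" is the grip in N (left out, the last holds). Time passes only in rows, so rows that do not move let the fingers close. It gives the time, the measured TCP pose, the force and the opening at its end, in the units of the state.
- bot.get_obs(): the state, without advancing time (a new reading comes with each control period).
- read_camera(name): name is "side" or "top" or "wrist"; returns a dict with "img" (480x640x3 uint8, red, green, blue), "camera_matrix" (3x3 intrinsics, pixels), "T" (4x4, takes a point from camera to world coordinates); the wrist camera has in their place "hand_eye" (4x4, takes a point from camera to tool coordinates, whose origin is the TCP and whose axes are the flange's). Camera axes: x right, y down, z forward; pixel columns grow to the right and rows downward; lengths in m; the calibration is good to about 2 mm. A picture is of the moment at which its call begins: read the wrist's pose just before it. There is no depth.
- bot.hand_in(): hands the job in, once; it reports no verdict.
The state is a dict: "time": time; "joint_positions": joint angles; "joint_velocities": joint speeds; "tau": joint torques, N m; "tool_pos": TCP position; "eef_rot": TCP orientation; "wrist_force": force on the tool from outside, world axes, zero at the start; "moment": the same for the moment, N m; "opening": finger opening in m.
Only numpy, scipy, OpenCV 4.12 (cv2) and the standard library are available. Lean on these libraries where they do the work, as an engineer would, in place of code of your own. Each camera call takes 0.05 s, during which the arm holds its last target. There are 200 camera calls.

## Task

Switch on the bottle filler: lift the yellow-headed key straight up out of its wooden stand, push it fully home into the slot of the round black turret on the filler's control box, then turn it clockwise, seen from above, until it stops. Let go and leave the key in the switch; leave the blue key in its stand.

Things in the scene. Friction and masses are not known exactly. Their poses are not given: they have to be found in the camera images.
- yellow_key: Loose 70 g steel key, upright in a fixed dark wood stand 46 mm high. Origin: centre of blade's lower end; z up, x along blade width. Upwards: blade 28 (x) by 8 mm, z 0-36; round flange 50 mm wide, z 36-42; yellow head 38 (x) by 14 mm (y), z 42-88, pinch across the 14. Flange rests on the stand, blade 36 mm down its pocket: lift straight up 40 mm or more. Half turn about z is the same.
- blue_key: Bystander, must stay in its stand: same key, stand (70 x 56 x 46 mm), origin and axes, but a blue head. The stands are at least 140 mm apart; which key is nearer the filler varies.
- switch (a joint): Turn of the filler's key switch (rad): starts at 0 to 0.2 (off), grows clockwise seen from above, stops at 1.05 (on). About 0.06 N m of friction, no spring, stays where left. The key has about 0.27 rad of play in the slot each way, so the key must turn that much more than the turret.
- switch_mouth (a point): Slot mouth centre, on the turning axis, top of the round black-rimmed turret (68 mm wide, 40 high) on the grey control box (60 high). Turns with it: x along slot, z up; half turn is the same. Slot 36 (x) by 15 mm, 38 deep, its top 10 mm a funnel 47 by 26 at the mouth. Home: flange on turret top, blade end 36 mm below mouth. Box is fixed; a 0.3 m column and bottle stand 0.2 m to its left (+y).
Mind the look-alikes: they are no part of the job. Leave any green or pink look-alike of the yellow_key alone.

How it is judged:
On the way, in this order (a step that is already met when the one before it is completed fails the run):
1. the yellow key is in the slot while the switch is still off (horizontal distance between yellow_key and switch_mouth below 0.012 m and z of yellow_key in the frame of switch_mouth below -0.022 m and value of joint switch below 0.5 rad), for 0.1 s.
2. the switch is turned on with the yellow key in it (value of joint switch above 0.8 rad and horizontal distance between yellow_key and switch_mouth below 0.012 m and z of yellow_key in the frame of switch_mouth below -0.022 m), for 0.1 s.
At the end, for the whole second after the job is handed in: The switch stands on (joint beyond 0.8 rad, the stop being at 1.05), the yellow key is home in the slot (blade end at least 26 mm below the mouth and within 12 mm of its axis sideways, upright within 0.2 rad), at rest, and the blue key is still in its stand (within 15 mm of where it was) (value of joint switch above 0.8 rad and horizontal distance between yellow_key and switch_mouth below 0.012 m and z of yellow_key in the frame of switch_mouth below -0.026 m and angle between yellow_key's own z axis and vertical below 0.2 rad and linear speed of yellow_key below 0.03 m/s and distance of blue_key from where it was at the start of the episode below 0.015 m); the robot touches nothing.
It fails at once if the blue key is pulled out of its stand or moved by more than 15 mm (distance of blue_key from where it was at the start of the episode above 0.015 m).
It also fails if it takes over 45 s, if anything falls off the work surface, if the arm or the gripper's body presses on something with over 40 N, if the wrist force passes 120 N, or if a joint passes its speed limit or range.

## Working session

There is one attempt and no reset: what is moved stays moved. The work goes in short steps, Python scripts to look and compute and a tool call to move; the robot and the scene stay as the last step left them, time stands still between calls to the robot, and variables do not carry over. Pictures are saved under pics/ and viewed, about 8 in all and at most 12, crops included, and the job is handed in when it is done.

Besides the shell and the picture viewer there is one more tool, called as a command line: name --argument value ..., lists and objects as JSON in quotes. servo_tool: Moves the arm, as the interface text tells. Its arguments: {"type":"object","properties":{"deltas":{"type":"array","items":{"type":"object","properties":{"slide":{"type":"array","items":{"type":"number"}},"roll":{"type":"number"},"claw":{"type":"number"}}}},"force":{"type":"number"}},"required":["deltas"]}

```bash
mkdir -p pics; ls
python3 - <<'E'
from rig import bot, read_camera
import cv2,numpy as np
o=bot.get_obs();print(o['time'],o['tool_pos'],o['eef_rot'],o['opening'])
for n in('top','side'):
    c=read_camera(n);cv2.imwrite(f'pics/{n}0.png',c['img'][:,:,::-1]);print(n,c['camera_matrix'].tolist(),np.round(c['T'],4).tolist())
    np.savez(f'{n}0.npz',**c)
E
```

```text
pics
0.0 [0.23316869 0.46991769 0.22603256] [-3.01525191e-04  2.28352441e-01  9.73578216e-01 -7.27281466e-04] 0.09184893023274437
top [[472.03136623788566, 0.0, 315.2155666397629], [0.0, 472.03136623788566, 234.12225817607663], [0.0, 0.0, 1.0]] [[0.0063, -0.9814, 0.1917, 0.3612], [-0.999, -0.0145, -0.0415, -0.0741], [0.0436, -0.1912, -0.9806, 0.8278], [0.0, 0.0, 0.0, 1.0]]
side [[610.6861506570417, 0.0, 322.5631762241336], [0.0, 610.6861506570417, 245.8011859976415], [0.0, 0.0, 1.0]] [[0.8381, -0.4109, 0.3589, 0.1708], [-0.5455, -0.6169, 0.5674, -0.6383], [-0.0118, -0.6713, -0.7411, 0.8165], [0.0, 0.0, 0.0, 1.0]]
```

View pics/top0.png

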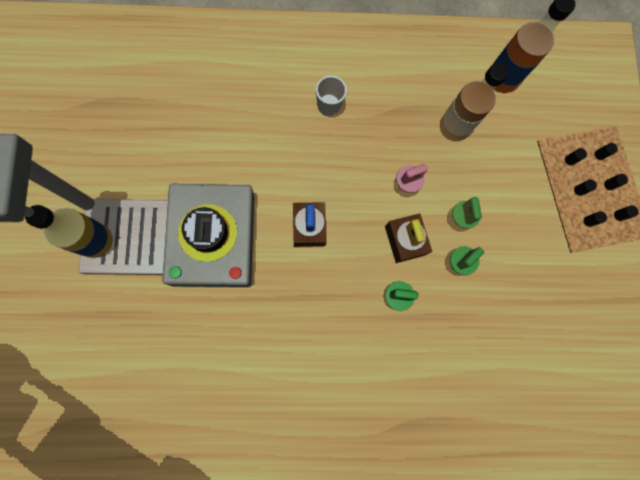

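View pics/side0.png

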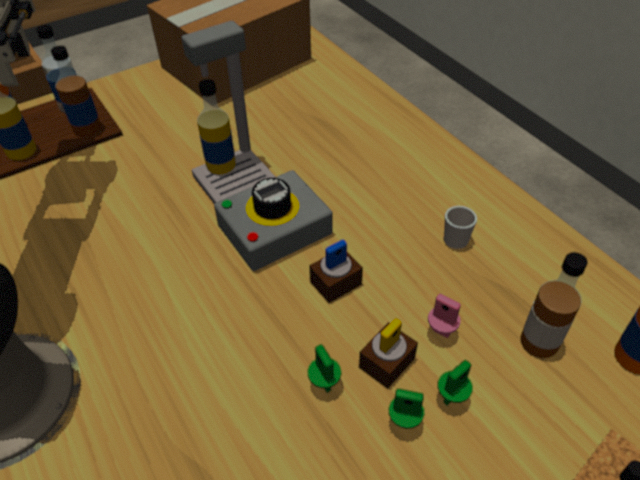

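The top view shows the yellow key at about (413,235), the blue key at (310,222) and the turret at (205,230). The side view shows the yellow key at (390,335) and the turret at (271,195). Next I'll get coarse positions.

```bash
cat > h.py <<'E'
import numpy as np,cv2
from scipy.optimize import minimize
from scipy.spatial.transform import Rotation as R
def q2R(q): return R.from_quat([q[1],q[2],q[3],q[0]]).as_matrix()
def proj(P,K,T):
    p=(np.asarray(P)-T[:3,3])@T[:3,:3]; p=p@K.T; return p[:,:2]/p[:,2:]
def ray(uv,K,T,z):
    d=T[:3,:3]@np.linalg.solve(K,[uv[0],uv[1],1]); s=(z-T[2,3])/d[2]; return T[:3,3]+s*d
def box(x,y,a,w,d,z0,z1):
    c,s=np.cos(a),np.sin(a)
    return [[x+c*i*w/2-s*j*d/2,y+s*i*w/2+c*j*d/2,z] for i in(-1,1) for j in(-1,1) for z in(z0,z1)]
def fitmask(views,pts,p0,step=(.004,.004,.15)):
    """views: (mask,K,T); soft IoU between filled hull and mask"""
    def cost(p):
        t=0
        for m,K,T in views:
            S=4; h=cv2.convexHull(proj(pts(p),K,T).astype(np.float32))
            im=np.zeros(m.shape,np.uint8); cv2.fillConvexPoly(im,np.round(h*256).astype(np.int32),255,cv2.LINE_AA,8)
            im=im/255.; t+=1-np.minimum(im,m).sum()/np.maximum(im,m).sum()
        return t
    best=None
    for a in np.linspace(0,np.pi,7)[:-1]:
        q=np.array([p0[0],p0[1],a]); sim=np.vstack([q]+[q+np.eye(3)[i]*step[i] for i in range(3)])
        r=minimize(cost,q,method='Nelder-Mead',options=dict(initial_simplex=sim,xatol=1e-4,fatol=1e-4))
        if best is None or r.fun<best.fun: best=r
    return best.x,best.fun
def yellow(img,win):
    h=cv2.cvtColor(img,cv2.COLOR_RGB2HSV); m=((h[...,0]>22)&(h[...,0]<34)&(h[...,1]>170)&(h[...,2]>60)).astype(float)
    o=np.zeros_like(m); x0,x1,y0,y1=win; o[y0:y1,x0:x1]=m[y0:y1,x0:x1]; return o
E
python3 - <<'E'
from h import *
t=np.load('top0.npz');s=np.load('side0.npz')
mt=yellow(t['img'],(385,435,210,265));ms=yellow(s['img'],(355,425,310,385))
print(mt.sum(),ms.sum())
vt=(mt,t['camera_matrix'],t['T']);vs=(ms,s['camera_matrix'],s['T'])
p0=ray((415,235),vt[1],vt[2],.075)
f=lambda p:box(*p,.038,.014,.052,.098)
for v in([vt],[vs],[vt,vs]): print(fitmask(v,f,p0))
for n,uv in(('turret',(205,230)),('ring',(208,232))): print(n,ray(uv,vt[1],vt[2],.1 if n=='turret' else .06))
print('turret side',ray((271,188),vs[1],vs[2],.1), 'blue',ray((310,215),vt[1],vt[2],.098))
a=cv2.resize(t['img'][180:290,150:450],None,fx=2.6,fy=2.6,interpolation=2)
b=cv2.resize(s['img'][165:385,210:430],None,fx=1.3,fy=1.3,interpolation=2)
cv2.imwrite('pics/c1.png',np.vstack([a,np.hstack([b,np.zeros((b.shape[0],a.shape[1]-b.shape[1],3),np.uint8)])])[:,:,::-1])
E
```

```text
146.0 362.0
(array([ 0.51249385, -0.26642337, -0.30297568]), np.float64(0.6755911969745295))
(array([ 0.51919219, -0.26796189,  0.52165859]), np.float64(0.40017433912922884))
(array([ 0.51732393, -0.26964554,  3.65084243]), np.float64(1.0895187736968535))
turret [0.50742095 0.06707404 0.1       ]
ring [0.51218217 0.06977872 0.06      ]
turret side [0.51708186 0.07313828 0.1       ] blue [ 0.53463727 -0.09652017  0.098     ]
```

View pics/c1.png

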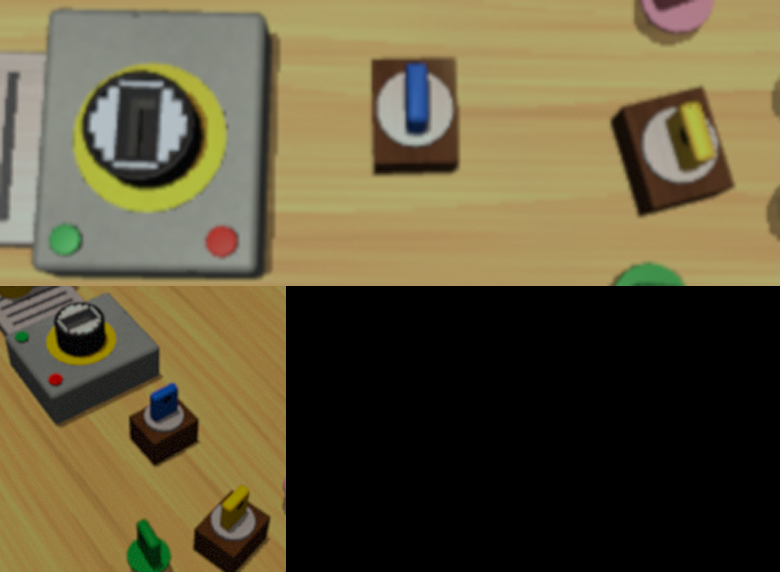

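servo_tool --deltas '[{"slide":[-0.028,-0.026,0]},{"slide":[-0.028,-0.026,0]},{"slide":[-0.028,-0.026,0]},{"slide":[-0.028,-0.026,0]},{"slide":[-0.028,-0.026,0]},{"slide":[-0.028,-0.026,0]},{"slide":[-0.028,-0.026,0]},{"slide":[-0.028,-0.026,0]},{"slide":[-0.028,-0.026,0]},{"slide":[-0.028,-0.026,0]},{"slide":[-0.028,-0.026,0]},{"slide":[-0.028,-0.026,0]},{"slide":[-0.028,-0.026,0]},{"slide":[-0.028,-0.026,0]},{"slide":[-0.028,-0.026,0]},{"slide":[-0.028,-0.026,0]},{"slide":[-0.028,-0.026,0]},{"slide":[-0.028,-0.026,0]},{"slide":[-0.028,-0.026,0]},{"slide":[-0.028,-0.026,0]}]'

```text
$.deltas[0]: bad value
```

servo_tool --deltas '[{"roll":-0.12},{"roll":-0.12},{"roll":-0.12},{"roll":-0.12},{"roll":-0.12},{"roll":-0.1},{},{}]'

```text
$.deltas[0]: bad value
```

Run:
```python
from rig import bot, read_camera
from h import *
o=bot.get_obs();print(o['time'],o['tool_pos'],o['eef_rot'],o['joint_positions'],o['wrist_force'])
c=read_camera('wrist');cv2.imwrite('pics/w1.png',c['img'][:,:,::-1]);print(c['camera_matrix'].tolist(),np.round(c['hand_eye'],4).tolist())
np.savez('w1.npz',p=o['tool_pos'],q=o['eef_rot'],**c)
```

```text
0.1 [0.23321639 0.46994987 0.22610697] [-2.60872773e-04  2.28370268e-01  9.73574097e-01 -6.55929223e-04] [ 9.64000431e-01  3.42674754e-01  1.52491070e+00  3.16155385e-06
  1.27541900e+00 -1.45989930e-01] [ 0.08008984  0.03775714 -0.44879121]
[[360.461410236807, 0.0, 321.6914585716567], [0.0, 360.461410236807, 240.3076949446738], [0.0, 0.0, 1.0]] [[0.0015, -0.9576, -0.2881, 0.0772], [1.0, 0.0014, 0.0004, -0.0003], [0.0, -0.2881, 0.9576, -0.1581], [0.0, 0.0, 0.0, 1.0]]
```

View pics/w1.png

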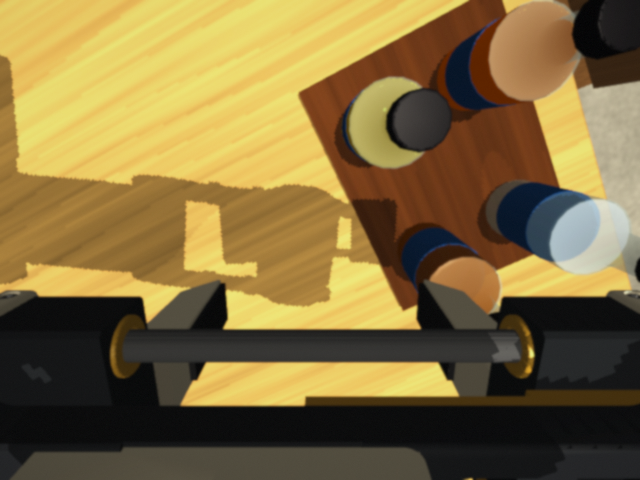

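The moves were refused because every row needs all three fields, so this wrist view only shows the bottles at the start pose.

servo_tool --deltas '[{"slide":[-0.028,-0.026,0],"roll":0,"claw":0.09},{"slide":[-0.028,-0.026,0],"roll":0,"claw":0.09},{"slide":[-0.028,-0.026,0],"roll":0,"claw":0.09},{"slide":[-0.028,-0.026,0],"roll":0,"claw":0.09},{"slide":[-0.028,-0.026,0],"roll":0,"claw":0.09},{"slide":[-0.028,-0.026,0],"roll":0,"claw":0.09},{"slide":[-0.028,-0.026,0],"roll":0,"claw":0.09},{"slide":[-0.028,-0.026,0],"roll":0,"claw":0.09},{"slide":[-0.028,-0.026,0],"roll":0,"claw":0.09},{"slide":[-0.028,-0.026,0],"roll":0,"claw":0.09},{"slide":[-0.028,-0.026,0],"roll":0,"claw":0.09},{"slide":[-0.028,-0.026,0],"roll":0,"claw":0.09},{"slide":[-0.028,-0.026,0],"roll":0,"claw":0.09},{"slide":[-0.028,-0.026,0],"roll":0,"claw":0.09},{"slide":[-0.028,-0.026,0],"roll":0,"claw":0.09},{"slide":[-0.028,-0.026,0],"roll":0,"claw":0.09},{"slide":[-0.028,-0.026,0],"roll":0,"claw":0.09},{"slide":[-0.028,-0.026,0],"roll":0,"claw":0.09},{"slide":[-0.028,-0.026,0],"roll":0,"claw":0.09},{"slide":[-0.028,-0.026,0],"roll":0,"claw":0.09}]'

```text
time: 1.82
tool_pos: [0.5039, -0.2464, 0.2264]
eef_rot: [-0.0, 0.229, 0.974, 0.0]
wrist_force: [1.4, -0.8, 0.6]
opening: 0.09
```

servo_tool --deltas '[{"slide":[0,0,0],"roll":-0.12,"claw":0.09},{"slide":[0,0,0],"roll":-0.12,"claw":0.09},{"slide":[0,0,0],"roll":-0.12,"claw":0.09},{"slide":[0,0,0],"roll":-0.12,"claw":0.09},{"slide":[0,0,0],"roll":-0.12,"claw":0.09},{"slide":[0,0,0],"roll":-0.1,"claw":0.09},{"slide":[0,0,0],"roll":0,"claw":0.09},{"slide":[0,0,0],"roll":0,"claw":0.09}]'

```text
time: 2.48
tool_pos: [0.5037, -0.2444, 0.2264]
eef_rot: [-0.0, -0.118, 0.993, 0.0]
wrist_force: [0.0, 0.2, 0.5]
opening: 0.0901
```

Run:
```python
from rig import bot, read_camera
from h import *
o=bot.get_obs();print(o['time'],o['tool_pos'],o['eef_rot'],o['joint_positions'],o['wrist_force'])
c=read_camera('wrist');cv2.imwrite('pics/w2.png',c['img'][:,:,::-1])
np.savez('w2.npz',p=o['tool_pos'],q=o['eef_rot'],**c)
```

```text
2.4833 [ 0.50368494 -0.2444307   0.22643309] [-2.11565913e-04 -1.17794666e-01  9.93037922e-01  2.37306926e-04] [-5.88745222e-01  4.06701855e-01  1.42626676e+00  8.91570076e-05
  1.30925403e+00 -2.39570223e+00] [0.04436505 0.24291789 0.48414056]
```

View pics/w2.png

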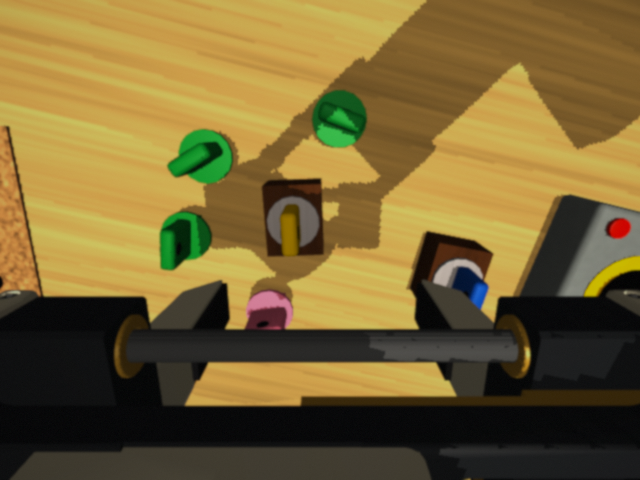

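The wrist view shows the yellow head at about (290,230), well aligned with the tool, and the flange at (293,222). I'll fit the pose from this.

```bash
cat >> h.py <<'E'
def wT(d):
    T=np.eye(4);T[:3,:3]=q2R(d['q']);T[:3,3]=d['p'];return T@d['hand_eye']
E
python3 - <<'E'
from h import *
d=np.load('w2.npz');T=wT(d);K=d['camera_matrix']
hs=cv2.cvtColor(d['img'],cv2.COLOR_RGB2HSV)
for uv in((290,215),(290,240),(290,252),(302,220)): print(uv,hs[uv[1],uv[0]])
m=np.zeros((480,640));w=(slice(195,262),slice(270,318))
H=hs[w];m[w]=((H[...,1]>140)&(H[...,2]>70)&(H[...,0]>15)&(H[...,0]<32))
n,l,st,ce=cv2.connectedComponentsWithStats(m.astype(np.uint8));k=1+np.argmax(st[1:,4]);m=(l==k).astype(float);print(st[k])
f=lambda p:box(*p,.038,.014,.052,.098)
p0=ray((290,230),K,T,.075);r=fitmask([(m,K,T)],f,p0);print(r, r[0][2]%np.pi)
# flange: bright/grey disc
g=np.zeros((480,640),np.uint8);g[w]=((H[...,1]<90)&(H[...,2]>90))*255
cs,_=cv2.findContours(g,cv2.RETR_EXTERNAL,2);c=max(cs,key=cv2.contourArea);h=cv2.convexHull(c);e=cv2.fitEllipse(h);print(e,ray(e[0],K,T,.052))
im=d['img'].copy();cv2.polylines(im,[np.round(cv2.convexHull(proj(f(r[0]),K,T).astype(np.float32))).astype(int)],1,(255,0,0));im[m>0]//=2;cv2.ellipse(im,e,(0,255,255),1)
cv2.imwrite('pics/f2.png',cv2.resize(im[170:290,220:380],None,fx=4,fy=4)[:,:,::-1])
E
```

```text
(290, 215) [ 23 255 126]
(290, 240) [ 23 255 147]
(290, 252) [ 23 255 143]
(302, 220) [ 13  33 107]
[ 270  205   48   57 1122]
(array([ 0.51795342, -0.27042949,  0.17877984]), np.float64(0.3215145316479304)) 0.17877984064343982
((292.5793762207031, 221.5184326171875), (48.79396438598633, 50.62734603881836), 107.1752700805664) [ 0.51391858 -0.27093662  0.052     ]
```

View pics/f2.png

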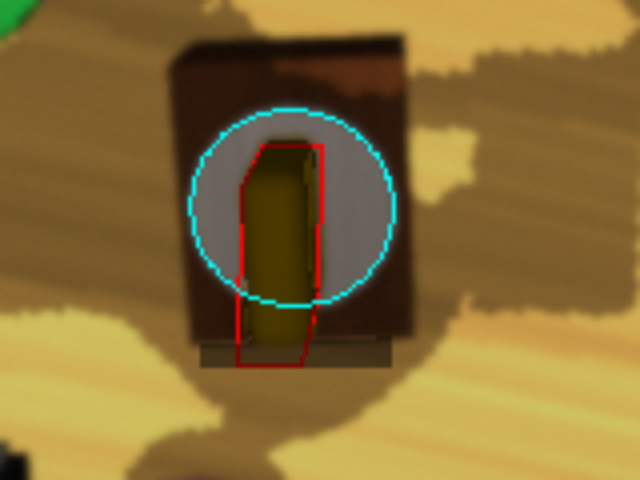

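The flange ellipse fits well. The head mask picked up a strip of shadow at the bottom, so I'll tighten it and refit.

Run:
```python
from h import *
d=np.load('w2.npz');T=wT(d);K=d['camera_matrix']
hs=cv2.cvtColor(d['img'],cv2.COLOR_RGB2HSV)
m=np.zeros((480,640));w=(slice(195,262),slice(270,318))
H=hs[w];m[w]=((H[...,1]>225)&(H[...,0]>19)&(H[...,0]<32))
n,l,st,ce=cv2.connectedComponentsWithStats(m.astype(np.uint8));k=1+np.argmax(st[1:,4]);m=(l==k).astype(float);print(st[k])
f=lambda p:box(*p,.038,.014,.052,.098)
r=fitmask([(m,K,T)],f,(.514,-.271));print(r, r[0][2]%np.pi)
Rt=q2R(d['q'])
print('tool yaw y', np.arctan2(Rt[1,1],Rt[0,1]))
for p in((r[0][0],r[0][1]),(.5139,-.2709)): print('delta tool', Rt.T@(np.array([*p,.226])-d['p']))
```

```text
[281 205  18  51 813]
(array([ 0.51674752, -0.26997929,  0.14234914]), np.float64(0.27321641877821123)) 0.14234913792980244
tool yaw y 1.8069338301901112
delta tool [-0.00672316 -0.02789579  0.00041611]
delta tool [-0.00373926 -0.02812477  0.00041707]
```

servo_tool --deltas '[{"slide":[-0.004,-0.028,0],"roll":-0.015,"claw":0.05},{"slide":[0,0,0.02],"roll":0,"claw":0.05},{"slide":[0,0,0.03],"roll":0,"claw":0.05},{"slide":[0,0,0],"roll":0,"claw":0.05},{"slide":[0,0,0],"roll":0,"claw":0.05}]'

```text
time: 2.95
tool_pos: [0.5135, -0.2702, 0.1756]
eef_rot: [-0.001, -0.126, 0.992, 0.001]
wrist_force: [-0.9, -0.1, -0.1]
opening: 0.0613
```

Run:
```python
from rig import bot, read_camera
from h import *
o=bot.get_obs()
c=read_camera('wrist');np.savez('w3.npz',p=o['tool_pos'],q=o['eef_rot'],**c)
d=np.load('w3.npz');T=wT(d);K=d['camera_matrix'];Rt=q2R(d['q'])
im=d['img'].copy()
for x,y,a,col in((.5139,-.2709,.25,(255,0,0)),(.5167,-.270,.142,(0,255,255))):
    cv2.polylines(im,[np.round(cv2.convexHull(proj(box(x,y,a,.038,.014,.052,.098),K,T).astype(np.float32))).astype(int)],1,col)
cv2.imwrite('pics/w3.png',cv2.resize(im[150:390,200:440],None,fx=2.5,fy=2.5)[:,:,::-1])
print(d['p'],o['time'])
```

```text
[ 0.51350715 -0.27020188  0.17563705] 2.95
```

View pics/w3.png

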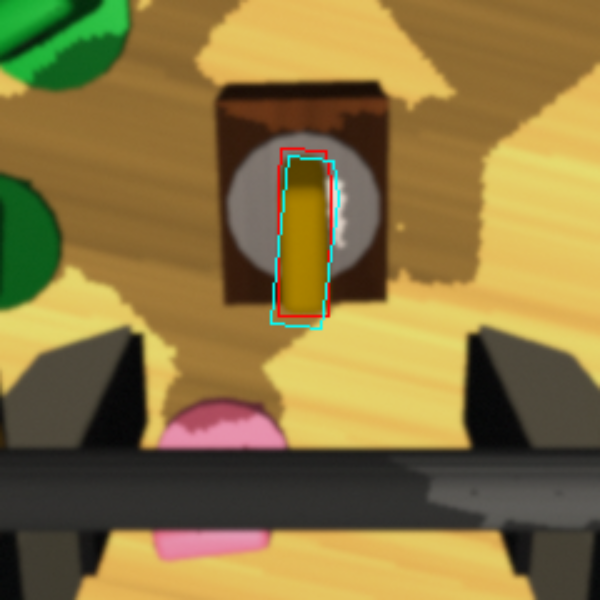

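The red outline (0.514, -0.271, yaw 0.25) matches the head, so I'll descend and grip.

servo_tool --deltas '[{"slide":[0,0,0.03],"roll":0,"claw":0.05},{"slide":[0,0,0.03],"roll":0,"claw":0.05},{"slide":[0,0,0.03],"roll":0,"claw":0.05},{"slide":[0,0,0.02],"roll":0,"claw":0.05},{"slide":[0,0,0.006],"roll":0,"claw":0.05},{"slide":[0,0,0],"roll":0,"claw":0.05},{"slide":[0,0,0],"roll":0,"claw":0.005},{"slide":[0,0,0],"roll":0,"claw":0.005},{"slide":[0,0,0],"roll":0,"claw":0.005},{"slide":[0,0,0],"roll":0,"claw":0.005},{"slide":[0,0,0],"roll":0,"claw":0.005},{"slide":[0,0,0],"roll":0,"claw":0.005}]' --force 25

```text
time: 4.0
tool_pos: [0.5145, -0.2708, 0.0612]
eef_rot: [0.0, -0.127, 0.992, -0.0]
wrist_force: [0.1, 1.4, 0.7]
opening: 0.0144
```

servo_tool --deltas '[{"slide":[0,0,-0.01],"roll":0,"claw":0.005},{"slide":[0,0,-0.02],"roll":0,"claw":0.005},{"slide":[0,0,-0.03],"roll":0,"claw":0.005},{"slide":[0,0,-0.03],"roll":0,"claw":0.005},{"slide":[0,0,-0.03],"roll":0,"claw":0.005},{"slide":[0,0,-0.02],"roll":0.08,"claw":0.005},{"slide":[0,0,0],"roll":0.08,"claw":0.005},{"slide":[0,0,0],"roll":0.09,"claw":0.005},{"slide":[0,0,0],"roll":0,"claw":0.005}]'

```text
time: 4.75
tool_pos: [0.5144, -0.2707, 0.2019]
eef_rot: [0.001, -0.001, 1.0, -0.0]
wrist_force: [0.1, -0.6, -0.2]
opening: 0.0137
```

servo_tool --deltas '[{"slide":[0,0.015,0],"roll":0,"claw":0.005},{"slide":[0,0.03,0],"roll":0,"claw":0.005},{"slide":[0,0.03,0],"roll":0,"claw":0.005},{"slide":[0,0.03,0],"roll":0,"claw":0.005},{"slide":[0,0.03,0],"roll":0,"claw":0.005},{"slide":[0,0.03,0],"roll":0,"claw":0.005},{"slide":[0,0.03,0],"roll":0,"claw":0.005},{"slide":[0,0.03,0],"roll":0,"claw":0.005},{"slide":[0,0.03,0],"roll":0,"claw":0.005},{"slide":[0,0.015,0],"roll":0,"claw":0.005},{"slide":[0,0,0],"roll":0,"claw":0.005},{"slide":[0,0,0],"roll":0,"claw":0.005}]'

```text
time: 5.75
tool_pos: [0.5128, 0.0003, 0.2007]
eef_rot: [-0.0, -0.004, 1.0, -0.0]
wrist_force: [0.8, -0.9, -0.8]
opening: 0.0139
```

Run:
```python
from rig import bot, read_camera
from h import *
o=bot.get_obs();print(o['tool_pos'],o['eef_rot'],o['wrist_force'],o['opening'])
c=read_camera('wrist');np.savez('w4.npz',p=o['tool_pos'],q=o['eef_rot'],**c)
cv2.imwrite('pics/w4.png',c['img'][:,:,::-1])
```

```text
[5.12766310e-01 2.86512945e-04 2.00745897e-01] [-1.74496399e-04 -4.19935078e-03  9.99991166e-01 -4.68643502e-05] [ 0.77778813 -0.90555161 -0.81946239] 0.013899362926578802
```

View pics/w4.png

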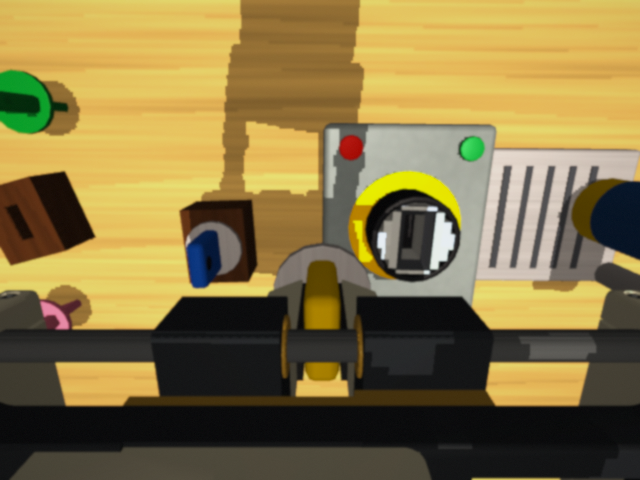

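The key is held, and the slot is visible at about (413,238) with the turret rim around it. I'll rectify the turret-top plane and check how the key sits in the hand.

Run:
```python
from h import *
d=np.load('w4.npz');T=wT(d);K=d['camera_matrix'];p=d['p']
c0=ray((413,238),K,T,.1);print(c0)
cx,cy=.51,.07  # rect window centre; px: col -> y, row-> x down ; 6px/mm
S=5000;n=450
W=np.array([[cx+(r-n/2)/S,cy+(c-n/2)/S,.1] for r,c in((0,0),(0,n),(n,0),(n,n))])
H=cv2.getPerspectiveTransform(proj(W,K,T).astype(np.float32),np.float32([[0,0],[n,0],[0,n],[n,n]]))
rc=cv2.warpPerspective(d['img'],H,(n,n),flags=cv2.INTER_CUBIC)
cv2.imwrite('rect.png',rc[:,:,::-1])
for i in range(0,n,25): rc[:,i]=rc[:,i]//2+np.uint8([0,100,0]);rc[i]=rc[i]//2+np.uint8([0,100,0])
im=d['img'].copy()
Rt=q2R(d['q']);yaw=np.arctan2(Rt[1,0],Rt[0,0])
zb=p[2]-.051
cv2.polylines(im,[np.round(cv2.convexHull(proj(box(p[0],p[1],yaw,.038,.014,zb+.042,zb+.088),K,T).astype(np.float32))).astype(int)],1,(255,0,0))
t=np.linspace(0,6.28,60);F=np.c_[p[0]+.025*np.cos(t),p[1]+.025*np.sin(t),0*t+zb+.042]
cv2.polylines(im,[np.round(proj(F,K,T)).astype(int)],1,(255,0,0))
cr=cv2.resize(im[225:405,255:395],(350,450))
cv2.imwrite('pics/r4.png',np.hstack([rc,cr])[:,:,::-1])
```

```text
[0.51063298 0.06805223 0.1       ]
```

View pics/r4.png

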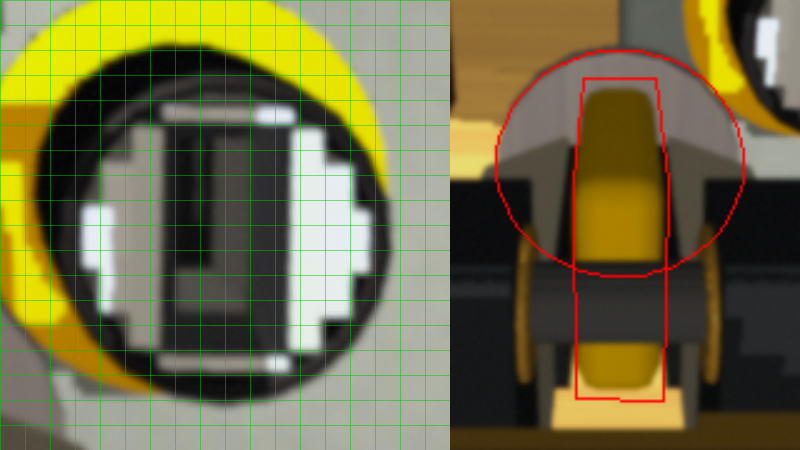

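The mouth centre reads (0.5125, 0.0702) with the slot yaw about -0.02, and the key sits in the hand as predicted. I'll move over the slot and descend partway.

servo_tool --deltas '[{"slide":[0,0.02,0],"roll":0,"claw":0.005},{"slide":[0,0.03,0],"roll":0,"claw":0.005},{"slide":[0,0.02,0],"roll":0.03,"claw":0.005},{"slide":[0,0,0],"roll":0,"claw":0.005},{"slide":[0,0,0.02],"roll":0,"claw":0.005},{"slide":[0,0,0.02],"roll":0,"claw":0.005},{"slide":[0,0,0],"roll":0,"claw":0.005},{"slide":[0,0,0],"roll":0,"claw":0.005}]'

```text
time: 6.47
tool_pos: [0.5124, 0.068, 0.1602]
eef_rot: [-0.001, 0.013, 1.0, -0.0]
wrist_force: [-0.4, 0.7, -0.6]
opening: 0.0138
```

servo_tool --deltas '[{"slide":[0,0.002,0],"roll":0,"claw":0.005},{"slide":[0,0,0.008],"roll":0,"claw":0.005},{"slide":[0,0,0.008],"roll":0,"claw":0.005},{"slide":[0,0,0.006],"roll":0,"claw":0.005},{"slide":[0,0,0],"roll":0,"claw":0.005}]'

```text
time: 6.88
tool_pos: [0.5121, 0.0712, 0.1373]
eef_rot: [-0.001, 0.013, 1.0, 0.0]
wrist_force: [-0.9, 1.0, -0.8]
opening: 0.0136
```

servo_tool --deltas '[{"slide":[0,0,0.007],"roll":0,"claw":0.005},{"slide":[0,0,0.007],"roll":0,"claw":0.005},{"slide":[0,0,0.005],"roll":0,"claw":0.005},{"slide":[0,0,0.002],"roll":0,"claw":0.005},{"slide":[0,0,0],"roll":0,"claw":0.005}]'

```text
time: 7.3
tool_pos: [0.5126, 0.0713, 0.117]
eef_rot: [-0.001, 0.013, 1.0, 0.0]
wrist_force: [0.7, -0.0, -0.8]
opening: 0.0138
```

servo_tool --deltas '[{"slide":[0,0,0.001],"roll":0,"claw":0.005},{"slide":[0,0,0.001],"roll":0,"claw":0.005},{"slide":[0,0,0.001],"roll":0,"claw":0.005},{"slide":[0,0,0],"roll":0,"claw":0.005}]'

```text
time: 7.63
tool_pos: [0.5132, 0.0712, 0.1152]
eef_rot: [0.0, 0.013, 1.0, 0.0]
wrist_force: [-0.4, -0.4, 3.1]
opening: 0.014
```

servo_tool --deltas '[{"slide":[0,0,0],"roll":0.1,"claw":0.005},{"slide":[0,0,0],"roll":0.1,"claw":0.005},{"slide":[0,0,0],"roll":0.1,"claw":0.005},{"slide":[0,0,0],"roll":0.1,"claw":0.005},{"slide":[0,0,0],"roll":0.1,"claw":0.005},{"slide":[0,0,0],"roll":0.1,"claw":0.005},{"slide":[0,0,0],"roll":0.1,"claw":0.005},{"slide":[0,0,0],"roll":0,"claw":0.005}]'

```text
time: 8.3
tool_pos: [0.513, 0.0706, 0.1152]
eef_rot: [0.0, 0.356, 0.934, -0.0]
wrist_force: [-1.5, -3.1, 3.6]
opening: 0.0139
```

Run:
```python
from rig import bot
o=bot.get_obs();print(o['tool_pos'],o['eef_rot'],o['wrist_force'],o['moment'],o['joint_positions'])
```

```text
[0.51302722 0.07062951 0.11517985] [ 4.13160869e-04  3.56494784e-01  9.34297137e-01 -3.98030402e-04] [-1.4776752  -3.0893142   3.63130129] [-0.65379062  0.2191756  -0.00106738] [-1.06153492e-02  4.47855937e-01  1.69949145e+00 -1.23269979e-03
  9.93746383e-01 -8.51712341e-01]
```

servo_tool --deltas '[{"slide":[0,0,0],"roll":0.1,"claw":0.005},{"slide":[0,0,0],"roll":0.1,"claw":0.005},{"slide":[0,0,0],"roll":0.1,"claw":0.005},{"slide":[0,0,0],"roll":0.1,"claw":0.005},{"slide":[0,0,0],"roll":0.08,"claw":0.005},{"slide":[0,0,0],"roll":0,"claw":0.005}]'

```text
time: 8.8
tool_pos: [0.5128, 0.0704, 0.1152]
eef_rot: [0.0, 0.567, 0.824, -0.001]
wrist_force: [-2.0, -5.1, 4.8]
opening: 0.0137
```

Run:
```python
from rig import bot
o=bot.get_obs();print(o['tool_pos'],o['eef_rot'],o['wrist_force'],o['moment'],o['tau'])
```

```text
[0.51283581 0.07042612 0.11518506] [ 3.85466477e-04  5.67273377e-01  8.23529273e-01 -5.50849184e-04] [-2.01218794 -5.09689996  4.75176993] [-0.93486485  0.40400498  0.02564097] [  2.25277841 -42.63174534 -20.43307006   1.34512268  -0.64070547
   1.09378193]
```

servo_tool --deltas '[{"slide":[0,0,0],"roll":0.04,"claw":0.005},{"slide":[0,0,0],"roll":0.04,"claw":0.005},{"slide":[0,0,0],"roll":0.03,"claw":0.005},{"slide":[0,0,0],"roll":0,"claw":0.005}]'

```text
time: 9.13
tool_pos: [0.5128, 0.0704, 0.1152]
eef_rot: [0.0, 0.611, 0.792, -0.001]
wrist_force: [-2.4, -5.0, 4.9]
opening: 0.0141
```

Run:
```python
from rig import bot
o=bot.get_obs();print(o['tool_pos'],o['eef_rot'],o['wrist_force'],o['moment'],o['tau'])
```

```text
[0.51280965 0.07041753 0.11519849] [ 4.10226813e-04  6.10605667e-01  7.91934492e-01 -5.58513999e-04] [-2.41397156 -4.9646845   4.85992485] [-0.94939204  0.54661834 -0.02543335] [  2.3231627  -42.5052917  -20.5354321    1.41094599  -0.76518008
   0.41514287]
```

servo_tool --deltas '[{"slide":[0,0,0],"roll":0.03,"claw":0.005},{"slide":[0,0,0],"roll":0.03,"claw":0.005},{"slide":[0,0,0],"roll":0.02,"claw":0.005},{"slide":[0,0,0],"roll":0,"claw":0.005}]'

```text
time: 9.47
tool_pos: [0.5127, 0.0705, 0.1152]
eef_rot: [0.0, 0.641, 0.768, -0.001]
wrist_force: [-2.7, -4.5, 4.1]
opening: 0.0136
```

Run:
```python
from rig import bot
o=bot.get_obs();print(o['tool_pos'],o['eef_rot'],o['wrist_force'],o['moment'],o['tau'])
```

```text
[0.51268645 0.07047934 0.11519323] [ 4.41122385e-04  6.41018777e-01  7.67524736e-01 -7.16197833e-04] [-2.68029702 -4.54398974  4.13658718] [-0.82566413  0.56417748  0.58009514] [  1.49857242 -42.31061697 -20.66584647   1.61760338  -0.88639855
   0.90370813]
```

The moment about z jumped to 0.58 N m, so the switch is at its stop. I'll release and retreat.

servo_tool --deltas '[{"slide":[0,0,0],"roll":-0.05,"claw":0.005},{"slide":[0,0,0],"roll":0,"claw":0.06},{"slide":[0,0,0],"roll":0,"claw":0.06},{"slide":[0,0,0],"roll":0,"claw":0.06},{"slide":[0,0,0],"roll":0,"claw":0.06},{"slide":[0,0,-0.01],"roll":0,"claw":0.06},{"slide":[0,0,-0.03],"roll":0,"claw":0.06},{"slide":[0,0,-0.04],"roll":0,"claw":0.06},{"slide":[0,0,-0.03],"roll":0,"claw":0.06},{"slide":[0,0,0],"roll":0,"claw":0.06},{"slide":[0,0,0],"roll":0,"claw":0.06}]'

```text
time: 10.38
tool_pos: [0.5139, 0.0714, 0.2271]
eef_rot: [0.002, 0.623, 0.782, 0.002]
wrist_force: [-0.2, -0.3, -0.6]
opening: 0.0599
```

Run:
```python
from rig import bot, read_camera
from h import *
o=bot.get_obs();print(o['wrist_force'])
c=read_camera('wrist');s=read_camera('side')
cv2.imwrite('pics/end.png',np.hstack([cv2.resize(c['img'],(400,300)),cv2.resize(s['img'][140:290,180:380],(400,300))])[:,:,::-1])
```

```text
[-0.20615924 -0.26451084 -0.64448269]
```

View pics/end.png

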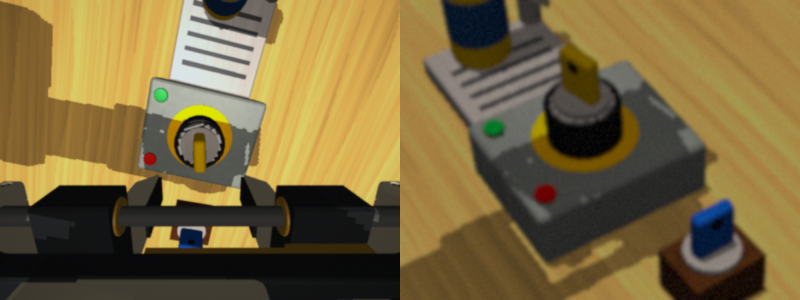

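The key is upright with its flange flat on the turret (wrist half at about (200,150), side half at about (580,75)), turned clockwise. The blue key is still in its stand.

```bash
python3 -c "
from rig import bot
print(bot.hand_in())"
```

```text
the job is handed in; nothing more can be done
None
```

I lifted the yellow key out of its stand, pushed it fully home in the turret slot and turned it clockwise until it hit the stop. Then I let go, backed the arm off about 110 mm and handed the job in at about 10.5 s.

- **Seating:** going down, the key met a firm contact of about 3 N. That was at the height I worked out for the flange resting on the turret top.
- **Turn:** the key turned to about 1.39 rad clockwise, and the moment about the vertical then rose to 0.58 N m. Less the 0.27 rad of play, that puts the switch near its 1.05 rad stop. I inferred this from the tool angle and moment, because the switch angle can't be read directly.
- **Final picture:** the yellow key stands upright with its flange flat on the turret, and the blue key is still in its stand. The gripper is clear and the wrist force is near zero.
- **Checks that failed or disagreed:** my first move calls were refused because rows were missing fields, and nothing moved. One fit of the key's direction gave 0.14 rad against 0.25 rad. I used 0.25 after an overlay on a closer picture matched it.

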